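# Clamp a freshly glued mask stick in the glue press

### The arm

A 6-joint arm with a two-finger parallel gripper is mounted at the origin on the work surface. World frame = base frame: x ahead of the robot, y to its left, z up, the work surface at z = 0. Lengths are in m, angles in rad, forces in N, time in s.
With the tool pointing down it reaches from about 0.225 to 0.875 m from the base axis. Payload 3.4 kg.
Tool frame: the origin (TCP) lies at the very end of the fingers, on their centre line; the grasp point (between the pads) lies 19 mm behind it (grip_depth is the distance from the TCP to the grasp point, in m); x points along the fingers, z is the direction in which the jaws open and shut, and the axes are right-handed (so a half turn about x gives the same grasp; the last joint's range is limited). The gripper opens to 85 mm and grips with 20 to 120 N. Pads are 22 mm wide; open, the fingers measure 114 mm over their backs; the gripper's body (76 mm by 85 mm) begins 54 mm behind the grasp point. The pads swing forward as they close: fully open they stand 13 mm farther back than shut.
Start: joints at [1.192, 0.276, 1.505, -0, 1.361, -0.121], TCP at [0.147, 0.556, 0.231] pointing down, gripper open.
Joint ranges: [-2.89, 2.89], [-0.75, 2.08], [0.22, 2.7], [-1.18, 4.32], [0.11, 2.71], [-2.7, 2.7]. Speed limits (rad/s): [2.57, 2.57, 3.14, 3.14, 3.14, 3.14].

### API

Orientations are given as a unit quaternion [w, x, y, z].
In Python, from rig import get_state, get_image, sign_off, grip_depth gives the robot as it stands. The module is installed in compiled form; this text tells all that it offers.
- The arm moves only by the tool arm_command, never from a script. Its argument "series" is a list of rows, each an object with "dp": the shift along the tool's x, y, z scaled (see below), a list of three; "angular": the turn, a rotation vector about the tool's x, y, z scaled (see below), a list of three; "gripper": the finger opening in mm, from 0 to 85.4. A call has exactly 8 rows; each row shifts and turns the pose as measured when the row begins, along the tool's axes as they then stand; what a row does not reach is not made up. The controller multiplies each number of a shift by 0.12 m and each number of a turn by 90 degrees. A row lasts 1/8 s, in which the tool goes at most 62.5 mm and 10.7 degrees, less where a joint would pass 70% of its speed; a pose out of reach is approached as far as the arm can. A call with a number of a shift or a turn outside -1 to 1 is refused whole. A call with a gripper value outside its range is refused whole. The fingers move at their own pace and stop on an object; "grip_force" is the grip in N (left out, the last holds). Time passes only in rows, so rows that do not move let the fingers close, or fill a call up. It gives the time, the measured TCP pose, the force and the opening at its end, in the units of the state.
- get_state(): the state, without advancing time (a new reading comes with each control period).
- get_image(name): name is "side" or "top"; returns a dict with "image" (480x640x3 uint8, blue, green, red), "depth" (480x640 float32, m along the optical axis (not along the pixel's ray), 0 where there is no reading), "mtx" (3x3 intrinsics, pixels), "k1" (the pictures are not rectified: a ray, as slopes to the right and down, at radius r is drawn at 1 + k1 r^2 times it, then the intrinsics apply), "view" (4x4, takes a point from world to camera coordinates). Camera axes: x right, y up, looking along -z (the intrinsics and any distortion apply to the point x, -y, -z); pixel columns grow to the right and rows downward; lengths in m; the calibration is good to about 2 mm. A picture is of the moment at which its call begins.
- sign_off(): hands the job in, once; it reports no verdict.
The state is a dict: "clock": time; "qpos": joint angles; "qd": joint speeds; "effort": joint torques, N m; "position": TCP position; "ee_rot": TCP orientation; "contact_force": force on the tool from outside, world axes, zero at the start; "moment": the same for the moment, N m; "width": finger opening in m.
Only numpy, scipy, OpenCV 4.12 (cv2) and the standard library are available. Lean on these libraries where they do the work, as an engineer would, in place of code of your own. Each camera call takes 0.05 s, during which the arm holds its last target. There are 200 camera calls.

### The job

First clear the glue press: take the thread spool standing on its bed and stand it upright in the empty half of the tray. Then, with the press lever still up, lay the padded mask stick pad-up on the bed, straight along it, with its padded end home against the back stop so that the pad is centred under the foot. Finally push the lever down until the catch holds it by itself and leave the stick clamped, without disturbing the other things on the table.

Things in the scene. Friction and masses are not known exactly. Their poses are not given: they have to be found in the camera images.
- press: Glue press fixed to the table. Origin on the table below the lowered foot's centre; x from mouth to hinge, z up. Flat steel bed 265 x 76 mm, top 20 mm above the table, x=-125 (open front, sides clear) to +140 mm. Back stop bar, 60 mm wide and 10 mm above the bed, front face at x=+22 mm. Catch post (x=45, y=35) and hinge cheeks (x 90 to 134), to 75 mm high.
- press_hinge (a point): Axis of the lever hinge, along the press y: x=+110 mm, y=0, 58 mm above the table in the press frame. With the lever up, its paddle overhangs the bed as far as x=-24 mm, its top end 175 mm above the table, so parts slide in below it from the front
- lever (a joint): Lever angle, rad: 0 = up, sprung, 0.70 rad above level; 0.70 = level, at its end stop. A 14 mm thick bar centred on the hinge axis; its last 60 mm is a black paddle 36 mm wide, ending 170 mm from the hinge. Resistance grows to about 9 N at the paddle; past about 0.65 rad a roller catch draws it to 0.70 and holds it, short of that it springs up
- lever_tip (a point): Point on the paddle's upper face where to push, 155 mm from the hinge axis; moves with the lever
- foot (a joint): Slide of the sprung clamping foot (rubber disc 32 mm across, 110 mm from the hinge, underside 30 mm below the lever's centre line), m: 0 = fully out, grows as pushed up, max 0.014; about 1.4 N plus 0.35 N per mm. With the lever latched it reads the part's height less 8 mm: 0.008 for the padded end, 0.002 for a bare stick, 0 for nothing
- stick: The padded mask stick, loose, about 70 g, light wood: flat stick 200 x 28 x 10 mm with a rectangular pad 44 x 40 mm, 6 mm thick, on its upper face at one end (16 mm high there). Origin at the middle of the stick's underside, x along it towards the padded end, z up. The pad runs from x=+56 to +100 mm, flush with the end
- pad (a point): Centre of the pad's upper face: x=+78 mm, 16 mm above the stick's underside
- spool: Thread spool standing on the press bed's front apron at the start: white cylinder 38 mm across, 55 mm high, about 50 g, with the same flanges at both ends. Origin at the centre of its underside, z along its axis
- tray: Grey fixed tray 110 (x) x 170 (y) x 24 mm high, walls 4 mm, floor 4 mm thick, divided in two halves along y by one wall at y=0. Origin under its centre. The half at -y holds a second spool, the half at +y is empty (inside about 102 x 79 mm)
- tray_free (a point): Centre of the floor of the tray's empty half
- spool2: Bystander: a second, identical spool standing in the other half of the tray. Leave it
- plain: Bystander: a bare stick 200 x 28 x 10 mm without any pad, on the table. Origin mid-underside. Leave it
- glue: Bystander: white glue bottle 44 mm across, 120 mm high, standing close beside the press on its +y side. Origin at the centre of its underside. Leave it
- tape: Bystander: tape dispenser 75 x 28 mm, 60 mm high, on the table. Origin at the centre of its underside. Leave it

How it is judged:
On the way, in this order (a step that is already met when the one before it is completed fails the run):
1. the spool stands upright in the empty half of the tray (x of spool in the frame of tray between -0.034 and 0.034 m and y of spool in the frame of tray between 0.018 and 0.066 m and z of spool in the frame of tray below 0.012 m and angle between spool's own z axis and vertical below 0.15 rad and linear speed of spool below 0.03 m/s), for 0.2 s.
2. the stick lies flat and straight on the bed, its pad centred under the foot and against the stop, the lever still up (x of pad in the frame of press between -0.008 and 0.006 m and y of pad in the frame of press between -0.008 and 0.008 m and z of pad in the frame of press between 0.032 and 0.04 m and angle between the x axis of stick and the x axis of press, either way round below 0.12 rad and angle between stick's own z axis and vertical below 0.08 rad and value of joint lever below 0.25 rad and linear speed of stick below 0.03 m/s), for 0.2 s.
At the end, for the whole second after the job is handed in: Lever held down by its catch (over 0.67 rad); foot on the pad (joint 0.006-0.010 m, over 2 N); stick flat, within 0.12 rad of straight, pad within 8 mm of under the foot (6 mm at most past it, 4 mm in height); spool upright (0.15 rad) on the floor of the tray's empty half; all at rest (all of step 1 and x of pad in the frame of press between -0.008 and 0.006 m and y of pad in the frame of press between -0.008 and 0.008 m and z of pad in the frame of press between 0.032 and 0.04 m and angle between the x axis of stick and the x axis of press, either way round below 0.12 rad and angle between stick's own z axis and vertical below 0.08 rad and value of joint lever above 0.67 rad and value of joint foot between 0.006 and 0.01 m and contact force between foot and stick above 2 N and linear speed of stick below 0.02 m/s); the robot touches nothing.
It fails at once if the glue bottle is moved over 20 mm or tipped (distance of glue from where it was at the start of the episode above 0.02 m or angle between glue's own z axis and vertical above 0.3 rad).
It fails at once if the tape dispenser is moved over 20 mm (distance of tape from where it was at the start of the episode above 0.02 m).
It fails at once if the bare stick is moved over 20 mm (distance of plain from where it was at the start of the episode above 0.02 m).
It fails at once if the second spool is moved over 20 mm (distance of spool2 from where it was at the start of the episode above 0.02 m).
It also fails if it takes over 72 s, if anything falls off the work surface, if the arm or the gripper's body presses on something with over 40 N, if the wrist force passes 120 N, or if a joint passes its speed limit or range.

## Working session

There is one attempt and no reset: what is moved stays moved. The work goes in short steps, Python scripts to look and compute and a tool call to move; the robot and the scene stay as the last step left them, time stands still between calls to the robot, and variables do not carry over. Pictures are saved under pics/ and viewed, about 8 in all and at most 12, crops included, and the job is handed in when it is done.

Besides the shell and the picture viewer there is one more tool, called after "Emit:" by a JSON object that holds its "method" and its "body", one argument or row to a line. arm_command: Moves the arm, as the interface text tells. Its arguments: {"type":"object","properties":{"series":{"type":"array","items":{"type":"object","properties":{"dp":{"type":"array","items":{"type":"number"}},"angular":{"type":"array","items":{"type":"number"}},"gripper":{"type":"number"}}}},"grip_force":{"type":"number"}},"required":["series"]}

```bash
mkdir -p pics; cat > h.py <<'E'
import numpy as np, cv2
from rig import get_state, get_image, grip_depth
from scipy.spatial.transform import Rotation as R
def cloud(im):
    """world point per pixel (480x640x3), nan where no depth"""
    K=im["mtx"];k1=im["k1"];d=im["depth"]
    v,u=np.mgrid[0:480,0:640].astype(float)
    xd=(u-K[0][2])/K[0][0]; yd=(v-K[1][2])/K[1][1]
    x,y=xd.copy(),yd.copy()
    for _ in range(10):
        f=1+k1*(x*x+y*y); x,y=xd/f,yd/f
    P=np.stack([x*d,-y*d,-d,np.ones_like(d)],-1)
    W=P@np.linalg.inv(np.array(im["view"])).T
    W=W[...,:3]; W[d<=0]=np.nan
    return W
def st():
    s=get_state(); q=s["ee_rot"]; r=R.from_quat([q[1],q[2],q[3],q[0]])
    return s,r
E
python3 - <<'E'
from h import *
s,r=st();print(s);print(r.as_matrix().round(3),grip_depth)
for n in("top","side"):
    im=get_image(n);cv2.imwrite(f"pics/{n}0.png",im["image"]);np.savez(f"{n}0.npz",W=cloud(im),im=im["image"])
    print(n,np.array(im["view"]).round(3).tolist(),np.array(im["mtx"]).tolist(),im["k1"])
E
```

```text
{'clock': 0.0, 'qpos': array([ 1.19200067e+00,  2.76568124e-01,  1.50616838e+00,  2.47346427e-05,
        1.36069531e+00, -1.20987299e-01]), 'qd': array([ 0.00087321, -0.00078836, -0.00163443,  0.00133999, -0.00064033,
        0.0007956 ]), 'effort': array([-3.58070347e-04, -4.16783595e+01, -2.45801997e+01, -1.28295383e-04,
        1.12889148e-02,  4.75936389e-06]), 'position': array([0.14638915, 0.55548825, 0.230441  ]), 'ee_rot': array([ 0.55956273, -0.43190074,  0.56068988,  0.43125185]), 'contact_force': array([ 0.2548223 , -0.83982504,  0.02495417]), 'moment': array([ 1.28200522e-02,  9.42363225e-06, -2.92617002e-02]), 'width': 0.0852892157303618}
[[-0.001 -0.967  0.255]
 [-0.002  0.255  0.967]
 [-1.     0.    -0.002]] 0.0187
top [[-0.005, -1.0, 0.012, -0.001], [0.985, -0.003, 0.173, -0.592], [-0.173, 0.013, 0.985, -1.412], [0.0, 0.0, 0.0, 1.0]] [[624.5785104424555, 0.0, 313.9968210888206], [0.0, 624.5785104424555, 231.97009655151422], [0.0, 0.0, 1.0]] -0.0247362574708896
side [[0.985, -0.174, -0.004, -0.545], [0.124, 0.688, 0.715, -0.157], [-0.121, -0.705, 0.699, -1.08], [0.0, 0.0, 0.0, 1.0]] [[533.428511375435, 0.0, 312.1701411555522], [0.0, 533.428511375435, 251.15923083519732], [0.0, 0.0, 1.0]] -0.09287121442637877
```

View pics/top0.png

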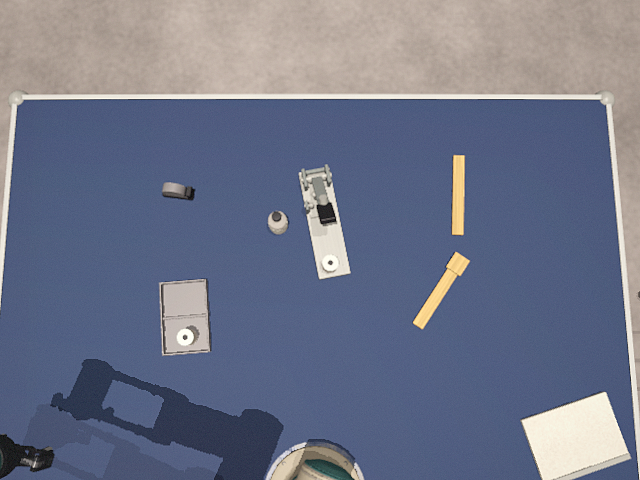

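View pics/side0.png

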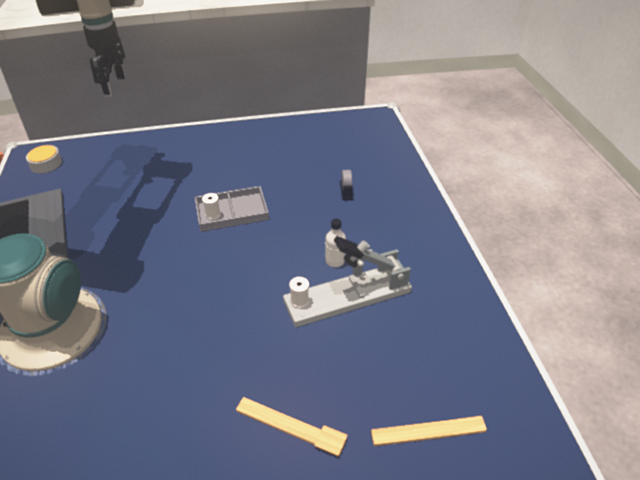

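The top view shows the press bed from (302,172) to (349,275), the spool at (330,263) and the tray centre at (185,317). The padded stick runs from (420,326) to (458,262), the bare stick is at (458,195), the glue bottle at (278,222) and the tape at (178,190). Next I'll measure them.

```bash
cat > m.py <<'E'
from h import *
a=np.load("top0.npz");W=a["W"];im=a["im"].astype(int)
u=np.arange(640)[None]+0*np.arange(480)[:,None];v=np.arange(480)[:,None]+0*u
def box(u0,v0,u1,v1):return (u>u0)&(u<u1)&(v>v0)&(v<v1)
def rect(m,n):
    p=W[m]; (c,sz,an)=cv2.minAreaRect((p[:,:2]*1000).astype(np.float32))
    b=cv2.boxPoints((c,sz,an)); i=np.linalg.norm(b[1]-b[0])>np.linalg.norm(b[2]-b[1]); L=(b[1]-b[0]) if i else (b[2]-b[1])
    print(n,m.sum(),"c",np.round(c,1),"size",np.round(sz,1),"long dir deg",round(np.degrees(np.arctan2(L[1],L[0])),1),"z med",np.round(np.nanpercentile(p[:,2],[5,50,95])*1000,1))
nb=(im[...,0]-im[...,2]<20)
Z=W[...,2]
print("table z",np.nanmedian(Z[300:340,260:300]))
rect(box(290,160,360,285)&nb&(Z>.012)&(Z<.028),"bed")
rect(box(290,160,360,285)&(Z>.05)&(v>240),"spool top")
rect(box(150,270,220,360)&nb&(Z>.0)&(Z<.03),"tray")
rect(box(150,270,220,360)&(Z>.045),"spool2")
wood=(im[...,2]-im[...,0]>50)
m=box(400,240,480,340)&wood
rect(m,"stick all");rect(m&(v>285),"stick shaft")
rect(m&(Z>.0135),"pad")
rect(box(440,145,480,242)&wood,"plain")
rect(box(262,205,295,240)&(Z>.03)&(Z<.13),"glue");rect(box(155,175,200,205)&(Z>.03),"tape")
rect(box(300,160,345,235)&(im.sum(2)<120)&(Z>.1),"paddle")
rect(box(300,160,345,235)&(Z>.065),"lever")
E
python3 m.py
```

```text
table z 0.001049229508378824
bed 2021 c [623.1 -26.3] size [264.   76.7] long dir deg 10.6 z med [15.7 20.9 25.9]
spool top 225 c [518.3 -38. ] size [37.3 34.6] long dir deg 0.1 z med [68.7 76.1 81. ]
tray 3145 c [397.7 303. ] size [171.4 117.7] long dir deg 4.3 z med [ 1.   6.2 25.6]
spool2 231 c [350.7 290. ] size [37.1 35.8] long dir deg 89.4 z med [53.1 59.6 63.9]
stick all 1127 c [ 455.9 -305.7] size [ 39.8 202.1] long dir deg -33.9 z med [ 5.  12.5 20.2]
stick shaft 592 c [ 425.  -280.1] size [ 31.  122.5] long dir deg -34.4 z med [ 4.3 11.  16.6]
pad 461 c [ 459.1 -300.3] size [ 39.3 200.4] long dir deg -35.7 z med [13.7 16.5 22. ]
plain 947 c [ 694.9 -357.9] size [ 27.5 202.7] long dir deg -7.3 z med [ 3.7 10.9 16.1]
glue 313 c [617.4  81.7] size [39.2 42.2] long dir deg -3.8 z med [ 42.1  82.5 122.8]
tape 304 c [696.9 324.5] size [70.1 24.8] long dir deg 84.0 z med [34.  50.6 62. ]
paddle 207 c [616.9 -27.5] size [46.8 33. ] long dir deg 11.1 z med [142.5 161.3 172.8]
lever 924 c [670.8 -11.8] size [159.6  67.4] long dir deg 5.8 z med [ 66.7 112.6 171.1]
```

```bash
cat >> h.py <<'E'
def go(tx,ty,tz,jaw,n,s0=None):
    """print n rows in tool units from the current pose to target (m), jaw direction in deg"""
    s,r=st(); p=np.array(s["position"]); a=np.radians(jaw)
    x=np.array([0,0,-1.]);z=np.array([np.cos(a),np.sin(a),0]);y=np.cross(z,x)
    z0=r.as_matrix()[:,2]
    if z0@z<0: z,y=-z,-y
    Rt=R.from_matrix(np.stack([x,y,z],1)); rv=(r.inv()*Rt).as_rotvec()
    d=(np.array([tx,ty,tz])-p)/n
    print("t",round(s["clock"],2),"pos",p.round(4),"w",round(s["width"],4),"F",np.array(s["contact_force"]).round(1),"dist",(d*n).round(4),"rot deg",np.degrees(rv).round(2),"per row",np.degrees(np.linalg.norm(rv)/n).round(2))
    for i in range(n):
        print((r.inv().apply(d)/.12).round(3).tolist(),(rv/n/(np.pi/2)).round(4).tolist())
        r=r*R.from_rotvec(rv/n)
def press(x,y,z=0,o=(.6157,-.0277),yaw=10.6):
    c,s=np.cos(np.radians(yaw)),np.sin(np.radians(yaw)); return (o[0]+c*x-s*y,o[1]+s*x+c*y,z)
E
python3 -c "
from h import *
go(.5183,-.038,.2,100.6,16)"
```

```text
t 0.1 pos [0.1464 0.5556 0.2305] w 0.0852 F [ 0.2  0.2 -0. ] dist [ 0.3719 -0.5936 -0.0305] rot deg [-25.37  -0.09  -0.03] per row 1.59
[0.016, -0.266, -0.25] [-0.0176, -0.0001, -0.0]
[0.016, -0.259, -0.257] [-0.0176, -0.0001, -0.0]
[0.016, -0.252, -0.264] [-0.0176, -0.0001, -0.0]
[0.016, -0.244, -0.271] [-0.0176, -0.0001, -0.0]
[0.016, -0.237, -0.277] [-0.0176, -0.0001, -0.0]
[0.016, -0.229, -0.284] [-0.0176, -0.0001, -0.0]
[0.016, -0.221, -0.29] [-0.0176, -0.0001, -0.0]
[0.016, -0.213, -0.296] [-0.0176, -0.0001, -0.0]
[0.016, -0.205, -0.302] [-0.0176, -0.0001, -0.0]
[0.016, -0.196, -0.307] [-0.0176, -0.0001, -0.0]
[0.016, -0.188, -0.313] [-0.0176, -0.0001, -0.0]
[0.016, -0.179, -0.318] [-0.0176, -0.0001, -0.0]
[0.016, -0.17, -0.323] [-0.0176, -0.0001, -0.0]
[0.016, -0.161, -0.327] [-0.0176, -0.0001, -0.0]
[0.016, -0.152, -0.332] [-0.0176, -0.0001, -0.0]
[0.016, -0.143, -0.336] [-0.0176, -0.0001, -0.0]
```

Emit:
{"method": "arm_command", "body": {
  "series": [
    {"dp":[0.016,-0.266,-0.25],"angular":[-0.0176,0,0],"gripper":85},
    {"dp":[0.016,-0.259,-0.257],"angular":[-0.0176,0,0],"gripper":85},
    {"dp":[0.016,-0.252,-0.264],"angular":[-0.0176,0,0],"gripper":85},
    {"dp":[0.016,-0.244,-0.271],"angular":[-0.0176,0,0],"gripper":85},
    {"dp":[0.016,-0.237,-0.277],"angular":[-0.0176,0,0],"gripper":85},
    {"dp":[0.016,-0.229,-0.284],"angular":[-0.0176,0,0],"gripper":85},
    {"dp":[0.016,-0.221,-0.29],"angular":[-0.0176,0,0],"gripper":85},
    {"dp":[0.016,-0.213,-0.296],"angular":[-0.0176,0,0],"gripper":85}
  ]
}}

```text
clock: 1.1
position: [0.3365, 0.2522, 0.2119]
ee_rot: [0.504, -0.495, 0.507, 0.494]
contact_force: [0.7, 1.1, 0.5]
width: 0.0848
```

```bash
python3 -c "
from h import *
go(.5183,-.038,.2,100.6,8)"
```

```text
t 1.1 pos [0.3365 0.2522 0.2119] w 0.0848 F [0.7 1.1 0.5] dist [ 0.1818 -0.2902 -0.0119] rot deg [-11.87  -0.26  -0.17] per row 1.48
[0.013, -0.196, -0.298] [-0.0165, -0.0004, -0.0002]
[0.013, -0.188, -0.303] [-0.0165, -0.0004, -0.0002]
[0.013, -0.18, -0.308] [-0.0165, -0.0004, -0.0002]
[0.013, -0.172, -0.312] [-0.0165, -0.0004, -0.0002]
[0.013, -0.164, -0.317] [-0.0165, -0.0004, -0.0002]
[0.013, -0.156, -0.321] [-0.0165, -0.0004, -0.0002]
[0.013, -0.148, -0.325] [-0.0165, -0.0004, -0.0002]
[0.013, -0.139, -0.328] [-0.0165, -0.0004, -0.0002]
```

Tracking is excellent.

Emit:
{"method": "arm_command", "body": {
  "series": [
    {"dp":[0.013,-0.196,-0.298],"angular":[-0.0165,0,0],"gripper":85},
    {"dp":[0.013,-0.188,-0.303],"angular":[-0.0165,0,0],"gripper":85},
    {"dp":[0.013,-0.18,-0.308],"angular":[-0.0165,0,0],"gripper":85},
    {"dp":[0.013,-0.172,-0.312],"angular":[-0.0165,0,0],"gripper":85},
    {"dp":[0.013,-0.164,-0.317],"angular":[-0.0165,0,0],"gripper":85},
    {"dp":[0.013,-0.156,-0.321],"angular":[-0.0165,-0.002,0],"gripper":85},
    {"dp":[0.013,-0.148,-0.325],"angular":[-0.0165,-0.001,-0.001],"gripper":85},
    {"dp":[0.013,-0.139,-0.328],"angular":[-0.0165,0,0],"gripper":85}
  ]
}}

```text
clock: 2.1
position: [0.5218, -0.0482, 0.1972]
ee_rot: [0.45, -0.544, 0.451, 0.547]
contact_force: [0.9, 0.5, -0.5]
width: 0.0848
```

```bash
python3 -c "
from h import *
go(.5183,-.038,.043,100.6,6)
im=get_image('side');cv2.imwrite('pics/side1.png',cv2.resize(im['image'][170:350,230:470],None,fx=3,fy=3))
W=cloud(im);b=im['image'].astype(int)
m=(W[...,2]>.066)&(W[...,2]<.085)&(np.hypot(W[...,0]-.518,W[...,1]+.038)<.03)
p=W[m];print(m.sum(),p.mean(0),p.min(0),p.max(0))
"
```

```text
t 2.1 pos [ 0.5218 -0.0482  0.1972] w 0.0848 F [ 0.9  0.5 -0.5] dist [-0.0035  0.0102 -0.1542] rot deg [ 0.32  0.16 -0.26] per row 0.07
[0.214, 0.001, 0.014] [0.0006, 0.0003, -0.0005]
[0.214, 0.001, 0.014] [0.0006, 0.0003, -0.0005]
[0.214, 0.001, 0.014] [0.0006, 0.0003, -0.0005]
[0.214, 0.002, 0.015] [0.0006, 0.0003, -0.0005]
[0.214, 0.002, 0.015] [0.0006, 0.0003, -0.0005]
[0.214, 0.002, 0.015] [0.0006, 0.0003, -0.0005]
245 [ 0.52010202 -0.04017463  0.07362699] [ 0.50169677 -0.05751647  0.06618211] [ 0.53913565 -0.01865364  0.07892181]
```

View pics/side1.png

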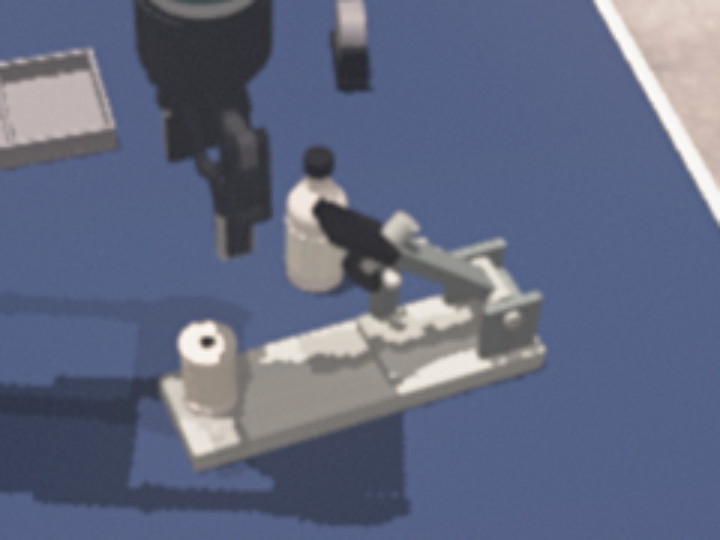

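The side view shows the spool upright at crop (208,365), on the front apron, and its measurement agrees with the top view to 2 mm. The gripper is above it, with the lever and glue bottle clear. Descending.

Emit:
{"method": "arm_command", "body": {
  "series": [
    {"dp":[0.22,0.01,0.025],"angular":[0.003,0.001,-0.002],"gripper":85},
    {"dp":[0.22,0.01,0.025],"angular":[0,0,0],"gripper":85},
    {"dp":[0.22,0.0,0.02],"angular":[0,0,0],"gripper":85},
    {"dp":[0.22,0,0.01],"angular":[0,0,0],"gripper":85},
    {"dp":[0.2,0,0],"angular":[0,0,0],"gripper":85},
    {"dp":[0.1,0,0],"angular":[0,0,0],"gripper":85},
    {"dp":[0.03,0,0],"angular":[0,0,0],"gripper":85},
    {"dp":[0,0,0],"angular":[0,0,0],"gripper":85}
  ]
}}

```text
clock: 3.15
position: [0.5218, -0.0462, 0.0462]
ee_rot: [-0.452, 0.544, -0.454, -0.542]
contact_force: [-0.1, -0.9, -0.3]
width: 0.0851
```

```bash
python3 -c "
from h import *
go(.519,-.039,.043,100.6,2)"
```

```text
t 3.15 pos [ 0.5218 -0.0462  0.0462] w 0.0851 F [-0.1 -0.9 -0.3] dist [-0.0028  0.0072 -0.0032] rot deg [-0.29 -0.26 -0.  ] per row 0.19
[0.013, 0.006, 0.032] [-0.0016, -0.0014, -0.0]
[0.013, 0.006, 0.032] [-0.0016, -0.0014, -0.0]
```

Emit:
{"method": "arm_command", "body": {
  "series": [
    {"dp":[0.026,0.012,0.06],"angular":[-0.003,-0.002,0],"gripper":85},
    {"dp":[0,0,0],"angular":[0,0,0],"gripper":85},
    {"dp":[0,0,0],"angular":[0,0,0],"gripper":35},
    {"dp":[0,0,0],"angular":[0,0,0],"gripper":30},
    {"dp":[0,0,0],"angular":[0,0,0],"gripper":30},
    {"dp":[0,0,0],"angular":[0,0,0],"gripper":30},
    {"dp":[0,0,0],"angular":[0,0,0],"gripper":30},
    {"dp":[0,0,0],"angular":[0,0,0],"gripper":30}
  ],
  "grip_force": 40
}}

```text
clock: 4.15
position: [0.5206, -0.0391, 0.0453]
ee_rot: [-0.452, 0.546, -0.451, -0.542]
contact_force: [-0.8, 0.4, 0.7]
width: 0.0365
```

```bash
python3 -c "
from h import *
go(.519,-.039,.2,100.6,3)
go(.439,.3055,.15,94,12)"
```

```text
t 4.15 pos [ 0.5206 -0.0391  0.0453] w 0.0365 F [-0.8  0.4  0.7] dist [-1.600e-03  1.000e-04  1.547e-01] rot deg [-0.01 -0.16  0.26] per row 0.1
[-0.43, 0.002, -0.0] [-0.0, -0.0006, 0.001]
[-0.43, 0.003, 0.0] [-0.0, -0.0006, 0.001]
[-0.43, 0.004, 0.001] [-0.0, -0.0006, 0.001]
t 4.15 pos [ 0.5206 -0.0391  0.0453] w 0.0365 F [-0.8  0.4  0.7] dist [-0.0816  0.3446  0.1047] rot deg [ 6.59 -0.14  0.27] per row 0.55
[-0.073, 0.011, 0.245] [0.0061, -0.0001, 0.0003]
[-0.073, 0.014, 0.245] [0.0061, -0.0001, 0.0003]
[-0.073, 0.016, 0.245] [0.0061, -0.0001, 0.0003]
[-0.073, 0.019, 0.245] [0.0061, -0.0001, 0.0003]
[-0.073, 0.021, 0.245] [0.0061, -0.0001, 0.0003]
[-0.073, 0.023, 0.245] [0.0061, -0.0001, 0.0003]
[-0.073, 0.026, 0.244] [0.0061, -0.0001, 0.0003]
[-0.073, 0.028, 0.244] [0.0061, -0.0001, 0.0003]
[-0.073, 0.03, 0.244] [0.0061, -0.0001, 0.0003]
[-0.073, 0.033, 0.244] [0.0061, -0.0001, 0.0003]
[-0.073, 0.035, 0.243] [0.0061, -0.0001, 0.0003]
[-0.073, 0.037, 0.243] [0.0061, -0.0001, 0.0003]
```

Emit:
{"method": "arm_command", "body": {
  "series": [
    {"dp":[-0.3,0,0],"angular":[0,0,0.001],"gripper":30},
    {"dp":[-0.35,0.0,0.1],"angular":[0.006,0,0],"gripper":30},
    {"dp":[-0.1,0.02,0.3],"angular":[0.009,0,0],"gripper":30},
    {"dp":[0,0.03,0.4],"angular":[0.01,0,0],"gripper":30},
    {"dp":[0,0.035,0.42],"angular":[0.01,0,0],"gripper":30},
    {"dp":[0,0.04,0.42],"angular":[0.01,0,0],"gripper":30},
    {"dp":[0,0.045,0.42],"angular":[0.01,0,0],"gripper":30},
    {"dp":[0,0.05,0.4],"angular":[0.01,0,0],"gripper":30}
  ]
}}

```text
clock: 5.15
position: [0.455, 0.2549, 0.1363]
ee_rot: [-0.483, 0.519, -0.481, -0.516]
contact_force: [0.3, 0.1, -0.1]
width: 0.0363
```

```bash
python3 -c "
from h import *
go(.439,.3055,.06,94,6)"
```

```text
t 5.15 pos [0.455  0.2549 0.1363] w 0.0363 F [ 0.3  0.1 -0.1] dist [-0.016   0.0506 -0.0763] rot deg [ 0.09 -0.16  0.3 ] per row 0.06
[0.106, 0.018, 0.072] [0.0002, -0.0003, 0.0005]
[0.106, 0.018, 0.072] [0.0002, -0.0003, 0.0005]
[0.106, 0.018, 0.072] [0.0002, -0.0003, 0.0005]
[0.106, 0.018, 0.072] [0.0002, -0.0003, 0.0005]
[0.106, 0.017, 0.072] [0.0002, -0.0003, 0.0005]
[0.106, 0.017, 0.072] [0.0002, -0.0003, 0.0005]
```

Emit:
{"method": "arm_command", "body": {
  "series": [
    {"dp":[0,0.05,0.2],"angular":[0,0,0.001],"gripper":30},
    {"dp":[0,0.05,0.14],"angular":[0,0,0],"gripper":30},
    {"dp":[0.05,0.01,0.03],"angular":[0,0,0],"gripper":30},
    {"dp":[0.12,0,0],"angular":[0,0,0],"gripper":30},
    {"dp":[0.12,0,0],"angular":[0,0,0],"gripper":30},
    {"dp":[0.08,0,0],"angular":[0,0,0],"gripper":30},
    {"dp":[0.0,0,0],"angular":[0,0,0],"gripper":30},
    {"dp":[0,0,0],"angular":[0,0,0],"gripper":30}
  ]
}}

```text
clock: 6.15
position: [0.437, 0.2994, 0.0863]
ee_rot: [-0.48, 0.52, -0.482, -0.517]
contact_force: [-0.6, -0.1, -1.0]
width: 0.036
```

```bash
python3 -c "
from h import *
go(.439,.3055,.031,94,4)
im=get_image('side');cv2.imwrite('pics/side2.png',cv2.resize(im['image'][140:260,150:310],None,fx=4,fy=4))
"
```

```text
t 6.15 pos [0.437  0.2994 0.0863] w 0.036 F [-0.6 -0.1 -1. ] dist [ 0.002   0.0061 -0.0553] rot deg [ 0.26 -0.3   0.01] per row 0.1
[0.115, -0.005, 0.013] [0.0007, -0.0008, 0.0]
[0.115, -0.005, 0.013] [0.0007, -0.0008, 0.0]
[0.115, -0.005, 0.013] [0.0007, -0.0008, 0.0]
[0.115, -0.005, 0.013] [0.0007, -0.0008, 0.0]
```

View pics/side2.png

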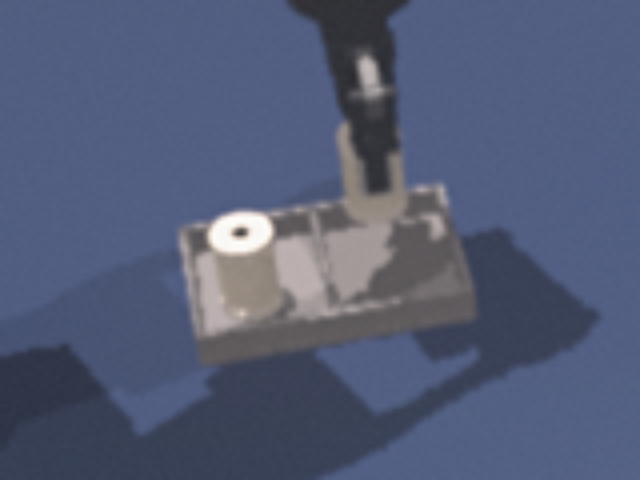

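The held spool at crop (373,190) is above the free half. The second spool stands untouched at (240,255). Lowering to contact.

Emit:
{"method": "arm_command", "body": {
  "series": [
    {"dp":[0.12,-0.005,0.025],"angular":[0.003,-0.003,0],"gripper":30},
    {"dp":[0.13,0,0.025],"angular":[0,0,0],"gripper":30},
    {"dp":[0.13,0,0.01],"angular":[0,0,0],"gripper":30},
    {"dp":[0.07,0,0],"angular":[0,0,0],"gripper":30},
    {"dp":[0.02,0,0],"angular":[0,0,0],"gripper":30},
    {"dp":[0.02,0,0],"angular":[0,0,0],"gripper":30},
    {"dp":[0.0,0,0],"angular":[0,0,0],"gripper":30},
    {"dp":[0,0,0],"angular":[0,0,0],"gripper":30}
  ]
}}

```text
clock: 7.2
position: [0.4405, 0.3088, 0.0303]
ee_rot: [-0.486, 0.518, -0.479, -0.516]
contact_force: [-0.0, 0.1, -0.5]
width: 0.0361
```

Emit:
{"method": "arm_command", "body": {
  "series": [
    {"dp":[0.015,0,0],"angular":[0,0,0],"gripper":30},
    {"dp":[0.0,0,0],"angular":[0,0,0],"gripper":30},
    {"dp":[0,0,0],"angular":[0,0,0],"gripper":45},
    {"dp":[0,0,0],"angular":[0,0,0],"gripper":56},
    {"dp":[0,0,0],"angular":[0,0,0],"gripper":56},
    {"dp":[0,0,0],"angular":[0,0,0],"gripper":56},
    {"dp":[-0.2,0,0],"angular":[0,0,0],"gripper":56},
    {"dp":[-0.4,0,0],"angular":[0,0,0],"gripper":56}
  ]
}}

```text
clock: 8.2
position: [0.4373, 0.3072, 0.0979]
ee_rot: [-0.483, 0.517, -0.482, -0.517]
contact_force: [0.0, -0.3, 0.4]
width: 0.0559
```

```bash
python3 -c "
from h import *
# stick: origin c from top view, angle ~-34.2 (towards pad); grip at x=-15
a=np.radians(-34.2);c=np.array([.4561,-.3055]);g=c-.015*np.array([np.cos(a),np.sin(a)]);print(g)
go(g[0],g[1],.15,90-34.2,14)
im=get_image('side');W=cloud(im)
m=(W[...,2]>.048)&(W[...,2]<.07)&(np.hypot(W[...,0]-.44,W[...,1]-.308)<.035)
p=W[m];print(m.sum(),p.mean(0),p.min(0),p.max(0))
b=im['image'].astype(int); w=(b[...,2]-b[...,0]>60)&(np.arange(480)[:,None]>380)&(np.arange(640)[None]<360)
P=(W[w][:,:2]*1000).astype(np.float32);print(cv2.minAreaRect(P),w.sum())
"
```

```text
[ 0.44369379 -0.29706875]
t 8.2 pos [0.4373 0.3072 0.0979] w 0.0559 F [ 0.  -0.3  0.4] dist [ 0.0064 -0.6042  0.0521] rot deg [ 3.815e+01 -0.000e+00  2.000e-02] per row 2.72
[-0.031, 0.021, -0.359] [0.0303, -0.0, 0.0]
[-0.031, 0.004, -0.36] [0.0303, -0.0, 0.0]
[-0.031, -0.013, -0.359] [0.0303, -0.0, 0.0]
[-0.031, -0.03, -0.358] [0.0303, -0.0, 0.0]
[-0.031, -0.047, -0.357] [0.0303, -0.0, 0.0]
[-0.031, -0.064, -0.354] [0.0303, -0.0, 0.0]
[-0.031, -0.081, -0.35] [0.0303, -0.0, 0.0]
[-0.031, -0.098, -0.346] [0.0303, -0.0, 0.0]
[-0.031, -0.114, -0.341] [0.0303, -0.0, 0.0]
[-0.031, -0.13, -0.335] [0.0303, -0.0, 0.0]
[-0.031, -0.146, -0.329] [0.0303, -0.0, 0.0]
[-0.031, -0.161, -0.322] [0.0303, -0.0, 0.0]
[-0.031, -0.176, -0.314] [0.0303, -0.0, 0.0]
[-0.031, -0.191, -0.305] [0.0303, -0.0, 0.0]
156 [0.44042049 0.30691548 0.05706674] [0.42252701 0.2878884  0.04805475] [0.45825462 0.32950212 0.06240835]
((458.5360412597656, -302.6554260253906), (48.93683624267578, 200.79222106933594), 59.577911376953125) 1981
```

The spool is standing at (0.440, 0.307) with its top at 59 mm, as it should. On to the stick.

Emit:
{"method": "arm_command", "body": {
  "series": [
    {"dp":[-0.25,0.02,-0.2],"angular":[0.03,0,0],"gripper":56},
    {"dp":[-0.2,0.004,-0.36],"angular":[0.0303,0,0],"gripper":60},
    {"dp":[0,-0.013,-0.36],"angular":[0.0303,0,0],"gripper":60},
    {"dp":[0,-0.03,-0.36],"angular":[0.0303,0,0],"gripper":60},
    {"dp":[0,-0.047,-0.357],"angular":[0.0303,0,0],"gripper":60},
    {"dp":[0,-0.064,-0.354],"angular":[0.0303,0,0],"gripper":60},
    {"dp":[0,-0.081,-0.35],"angular":[0.0303,0,0],"gripper":60},
    {"dp":[0,-0.098,-0.346],"angular":[0.0303,0,0],"gripper":60}
  ]
}}

```text
clock: 9.25
position: [0.4454, -0.0234, 0.1608]
ee_rot: [0.581, -0.418, 0.564, 0.412]
contact_force: [0.3, 0.2, -0.3]
width: 0.0602
```

```bash
python3 -c "
from h import *
go(.4437,-.297,.1,55.8,7)
im=get_image('top');cv2.imwrite('pics/top1.png',im['image']);np.savez('top1.npz',W=cloud(im),im=im['image'])
"; sed 's/top0/top1/' m.py > m1.py; python3 m1.py
```

```text
t 9.25 pos [ 0.4454 -0.0234  0.1608] w 0.0602 F [ 0.3  0.2 -0.3] dist [-0.0017 -0.2736 -0.0608] rot deg [16.06  1.07  1.06] per row 2.3
[0.07, -0.098, -0.311] [0.0255, 0.0017, 0.0017]
[0.07, -0.111, -0.307] [0.0255, 0.0017, 0.0017]
[0.071, -0.123, -0.302] [0.0255, 0.0017, 0.0017]
[0.071, -0.135, -0.297] [0.0255, 0.0017, 0.0017]
[0.071, -0.147, -0.291] [0.0255, 0.0017, 0.0017]
[0.072, -0.159, -0.284] [0.0255, 0.0017, 0.0017]
[0.072, -0.17, -0.278] [0.0255, 0.0017, 0.0017]
table z 0.00287769624245382
bed 1516 c [643.7 -22.4] size [220.9  76.7] long dir deg 10.5 z med [15.7 20.8 25.9]
spool top 2121 c [452.8 -13.8] size [102.5  64.2] long dir deg 85.9 z med [543.3 562.8 568.3]
tray 2905 c [398.1 302.8] size [171.9 117.5] long dir deg 4.2 z med [ 1.1  6.3 25.7]
spool2 457 c [395.5 298.9] size [126.4  37.5] long dir deg 11.8 z med [53.5 59.1 64.2]
stick all 1125 c [ 455.8 -305.7] size [ 40.7 201.1] long dir deg -33.2 z med [ 4.7 12.5 20.6]
stick shaft 591 c [ 424.6 -281. ] size [ 29.6 122.3] long dir deg -35.4 z med [ 3.9 11.3 16.3]
pad 459 c [ 460.3 -299.5] size [ 40.2 201. ] long dir deg -36.5 z med [13.8 16.4 21.6]
plain 947 c [ 694.5 -357.3] size [ 29.1 201.9] long dir deg -6.5 z med [ 2.7 10.5 16.3]
glue 314 c [616.9  82. ] size [39.5 42. ] long dir deg -2.4 z med [ 43.7  82.4 122.5]
tape 304 c [697.3 323.7] size [71.5 24.2] long dir deg 82.2 z med [33.8 52.2 61.8]
paddle 212 c [617.1 -27.4] size [47.2 32.9] long dir deg 11.9 z med [143.2 160.  172.2]
lever 921 c [669.9 -12. ] size [158.2  68.2] long dir deg 6.1 z med [ 67.3 113.1 170.4]
```

Emit:
{"method": "arm_command", "body": {
  "series": [
    {"dp":[0.0,-0.098,-0.33],"angular":[0.026,0.005,0.005],"gripper":65},
    {"dp":[0.05,-0.111,-0.325],"angular":[0.026,0.003,0.003],"gripper":65},
    {"dp":[0.07,-0.123,-0.31],"angular":[0.026,0.002,0.002],"gripper":65},
    {"dp":[0.07,-0.135,-0.297],"angular":[0.026,0,0],"gripper":65},
    {"dp":[0.07,-0.147,-0.291],"angular":[0.026,0,0],"gripper":65},
    {"dp":[0.07,-0.159,-0.24],"angular":[0.026,0,0],"gripper":65},
    {"dp":[0.07,-0.1,-0.12],"angular":[0.02,0,0],"gripper":65},
    {"dp":[0.05,0,0],"angular":[0,0,0],"gripper":65}
  ]
}}

```text
clock: 10.3
position: [0.4464, -0.2914, 0.1061]
ee_rot: [0.629, -0.331, 0.625, 0.324]
contact_force: [-0.0, -0.0, -0.6]
width: 0.0654
```

```bash
python3 -c "
from h import *
go(.4437,-.297,.03,55.7,4)
go(.4437,-.297,.004,55.7,4)
"
```

```text
t 10.3 pos [ 0.4464 -0.2914  0.1061] w 0.0654 F [-0.  -0.  -0.6] dist [-0.0027 -0.0056 -0.0761] rot deg [-0.52 -0.02  0.67] per row 0.21
[0.159, -0.0, -0.013] [-0.0014, -0.0001, 0.0019]
[0.159, -0.001, -0.013] [-0.0014, -0.0001, 0.0019]
[0.159, -0.001, -0.013] [-0.0014, -0.0001, 0.0019]
[0.159, -0.002, -0.013] [-0.0014, -0.0001, 0.0019]
t 10.3 pos [ 0.4464 -0.2914  0.1061] w 0.0654 F [-0.  -0.  -0.6] dist [-0.0027 -0.0056 -0.1021] rot deg [-0.52 -0.02  0.67] per row 0.21
[0.213, 0.0, -0.013] [-0.0014, -0.0001, 0.0019]
[0.213, -0.0, -0.013] [-0.0014, -0.0001, 0.0019]
[0.213, -0.001, -0.013] [-0.0014, -0.0001, 0.0019]
[0.213, -0.001, -0.013] [-0.0014, -0.0001, 0.0019]
```

Emit:
{"method": "arm_command", "body": {
  "series": [
    {"dp":[0.17,0,-0.02],"angular":[-0.004,0,0.004],"gripper":65},
    {"dp":[0.17,0,-0.02],"angular":[0,0,0.003],"gripper":65},
    {"dp":[0.17,0,-0.02],"angular":[0,0,0],"gripper":65},
    {"dp":[0.15,0,-0.01],"angular":[0,0,0],"gripper":65},
    {"dp":[0.1,0,0],"angular":[0,0,0],"gripper":65},
    {"dp":[0.03,0,0],"angular":[0,0,0],"gripper":65},
    {"dp":[0.0,0,0],"angular":[0,0,0],"gripper":65},
    {"dp":[0,0,0],"angular":[0,0,0],"gripper":65}
  ]
}}

```text
clock: 11.3
position: [0.4421, -0.2886, 0.0089]
ee_rot: [0.625, -0.33, 0.624, 0.334]
contact_force: [0.7, -0.1, -0.1]
width: 0.0653
```

```bash
python3 -c "
from h import *
go(.4437,-.297,.0035,55.7,1)
"
```

```text
t 11.3 pos [ 0.4421 -0.2886  0.0089] w 0.0653 F [ 0.7 -0.1 -0.1] dist [ 0.0016 -0.0084 -0.0054] rot deg [ 0.32  0.21 -0.19] per row 0.42
[0.045, -0.051, -0.051] [0.0035, 0.0023, -0.0021]
```

Emit:
{"method": "arm_command", "body": {
  "series": [
    {"dp":[0.03,-0.03,-0.05],"angular":[0.003,0.002,-0.002],"gripper":65},
    {"dp":[0.015,-0.01,0],"angular":[0,0,0],"gripper":65},
    {"dp":[0,0,0],"angular":[0,0,0],"gripper":30},
    {"dp":[0,0,0],"angular":[0,0,0],"gripper":20},
    {"dp":[0,0,0],"angular":[0,0,0],"gripper":20},
    {"dp":[0,0,0],"angular":[0,0,0],"gripper":20},
    {"dp":[0,0,0],"angular":[0,0,0],"gripper":20},
    {"dp":[0,0,0],"angular":[0,0,0],"gripper":20}
  ],
  "grip_force": 50
}}

```text
clock: 12.3
position: [0.4436, -0.2978, 0.0046]
ee_rot: [0.626, -0.331, 0.625, 0.329]
contact_force: [-0.5, 0.1, 1.2]
width: 0.0261
```

```bash
python3 -c "
from h import *
print(press(-.12,0))
go(*press(-.175,0)[:2],.10,100.6,10)
"
```

```text
(np.float64(0.4977477581020535), np.float64(-0.04977416207352642), 0)
t 12.3 pos [ 0.4436 -0.2978  0.0046] w 0.0261 F [-0.5  0.1  1.2] dist [1.000e-04 2.379e-01 9.540e-02] rot deg [-44.91  -0.08   0.18] per row 4.49
[-0.08, 0.111, 0.164] [-0.0499, -0.0001, 0.0002]
[-0.08, 0.098, 0.172] [-0.0499, -0.0001, 0.0002]
[-0.08, 0.085, 0.179] [-0.0499, -0.0001, 0.0002]
[-0.08, 0.07, 0.185] [-0.0499, -0.0001, 0.0002]
[-0.08, 0.056, 0.19] [-0.0499, -0.0001, 0.0002]
[-0.08, 0.041, 0.194] [-0.0499, -0.0001, 0.0002]
[-0.08, 0.025, 0.197] [-0.0499, -0.0001, 0.0002]
[-0.08, 0.01, 0.198] [-0.0499, -0.0001, 0.0002]
[-0.08, -0.006, 0.198] [-0.0499, -0.0001, 0.0002]
[-0.08, -0.021, 0.197] [-0.0499, -0.0001, 0.0002]
```

Emit:
{"method": "arm_command", "body": {
  "series": [
    {"dp":[-0.3,0,0],"angular":[0,0,0],"gripper":20},
    {"dp":[-0.3,0.111,0.164],"angular":[-0.05,0,0],"gripper":20},
    {"dp":[-0.05,0.098,0.172],"angular":[-0.05,0,0],"gripper":20},
    {"dp":[0,0.085,0.179],"angular":[-0.05,0,0],"gripper":20},
    {"dp":[0,0.07,0.185],"angular":[-0.05,0,0],"gripper":20},
    {"dp":[0,0.056,0.19],"angular":[-0.05,0,0],"gripper":20},
    {"dp":[0,0.041,0.194],"angular":[-0.05,0,0],"gripper":20},
    {"dp":[0,0.025,0.19],"angular":[-0.05,0,0],"gripper":20}
  ]
}}

```text
clock: 13.3
position: [0.4413, -0.128, 0.0833]
ee_rot: [0.509, -0.492, 0.508, 0.491]
contact_force: [0.3, -0.7, -0.8]
width: 0.0257
```

```bash
python3 -c "
from h import *
go(*press(-.125,0)[:2],.07,100.6,6)
"
```

```text
t 13.3 pos [ 0.4413 -0.128   0.0833] w 0.0257 F [ 0.3 -0.7 -0.8] dist [ 0.0516  0.0773 -0.0133] rot deg [-12.57  -0.     0.05] per row 2.09
[0.018, -0.068, 0.11] [-0.0233, -0.0, 0.0001]
[0.018, -0.072, 0.107] [-0.0233, -0.0, 0.0001]
[0.018, -0.076, 0.105] [-0.0233, -0.0, 0.0001]
[0.018, -0.079, 0.102] [-0.0233, -0.0, 0.0001]
[0.018, -0.083, 0.099] [-0.0233, -0.0, 0.0001]
[0.018, -0.087, 0.096] [-0.0233, -0.0, 0.0001]
```

Emit:
{"method": "arm_command", "body": {
  "series": [
    {"dp":[0.018,-0.068,0.11],"angular":[-0.0233,0,0],"gripper":20},
    {"dp":[0.018,-0.072,0.107],"angular":[-0.0233,0,0],"gripper":20},
    {"dp":[0.018,-0.076,0.1],"angular":[-0.0233,0,0],"gripper":20},
    {"dp":[0.018,-0.079,0.09],"angular":[-0.0233,0,0],"gripper":20},
    {"dp":[0.018,-0.08,0.07],"angular":[-0.02,0,0],"gripper":20},
    {"dp":[0.01,-0.06,0.04],"angular":[-0.01,0,0],"gripper":20},
    {"dp":[0,0,0],"angular":[0,0,0],"gripper":20},
    {"dp":[0,0,0],"angular":[0,0,0],"gripper":20}
  ]
}}

```text
clock: 14.3
position: [0.4948, -0.0591, 0.0696]
ee_rot: [-0.455, 0.541, -0.455, -0.541]
contact_force: [0.2, -0.6, -0.3]
width: 0.0259
```

```bash
python3 -c "
from h import *
go(*press(-.105,0)[:2],.03,100.6,5)
im=get_image('top');W=cloud(im);cv2.imwrite('pics/top2.png',cv2.resize(im['image'][150:350,230:430],None,fx=3,fy=3))
im=get_image('side');W=cloud(im);cv2.imwrite('pics/side3.png',cv2.resize(im['image'][200:370,230:450],None,fx=3,fy=3))
"
```

```text
t 14.3 pos [ 0.4948 -0.0591  0.0696] w 0.0259 F [ 0.2 -0.6 -0.3] dist [ 0.0176  0.012  -0.0396] rot deg [-0.78 -0.05  0.01] per row 0.16
[0.066, -0.032, 0.015] [-0.0017, -0.0001, 0.0]
[0.066, -0.032, 0.015] [-0.0017, -0.0001, 0.0]
[0.066, -0.032, 0.015] [-0.0017, -0.0001, 0.0]
[0.066, -0.033, 0.015] [-0.0017, -0.0001, 0.0]
[0.066, -0.033, 0.014] [-0.0017, -0.0001, 0.0]
```

View pics/side3.png

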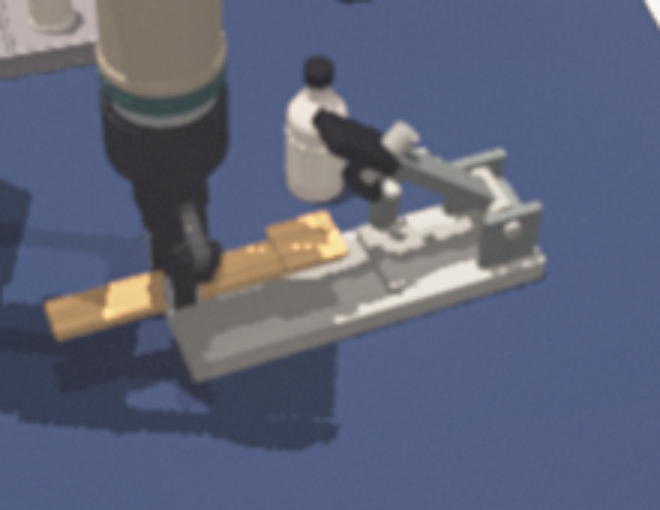

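The side view shows the stick level in the gripper, pad up with its end at crop (330,235), and parallel to the bed. The lever is clear above it. Lowering short of the stop.

Emit:
{"method": "arm_command", "body": {
  "series": [
    {"dp":[0.066,-0.035,0.02],"angular":[-0.004,0,0],"gripper":20},
    {"dp":[0.07,-0.035,0.02],"angular":[-0.003,0,0],"gripper":20},
    {"dp":[0.07,-0.035,0.02],"angular":[0,0,0],"gripper":20},
    {"dp":[0.07,-0.035,0.015],"angular":[0,0,0],"gripper":20},
    {"dp":[0.04,-0.02,0.01],"angular":[0,0,0],"gripper":20},
    {"dp":[0,0,0],"angular":[0,0,0],"gripper":20},
    {"dp":[0,0,0],"angular":[0,0,0],"gripper":20},
    {"dp":[0,0,0],"angular":[0,0,0],"gripper":20}
  ]
}}

```text
clock: 15.4
position: [0.5127, -0.0453, 0.0288]
ee_rot: [-0.452, 0.543, -0.453, -0.543]
contact_force: [0.1, -0.6, -1.0]
width: 0.0264
```

```bash
cat > s.py <<'E'
from h import *
go(*press(-.093,0)[:2],.0255,100.6,5)
for n in("side","top"):
    im=get_image(n);W=cloud(im);b=im['image'].astype(int)
    wood=(b[...,2]-b[...,0]>45)&(W[...,2]>.01)&(W[...,2]<.08)&(np.hypot(W[...,0]-.54,W[...,1]+.04)<.17)
    P=W[wood]; c,s=np.cos(np.radians(10.6)),np.sin(np.radians(10.6))
    d=P[:,:2]-[.6157,-.0277]; X=d@[c,s];Y=d@[-s,c]
    pad=X>-.012-.02
    print(n,wood.sum(),"x range",np.percentile(X,[.3,99.7]).round(4))
    xs=np.arange(-.2,.03,.02)
    for x in xs:
        k=(X>x)&(X<x+.02)
        if k.sum()>20: print(round(x+.01,3),k.sum(),"y",np.percentile(Y[k],[2,98]).round(4),"z",np.percentile(P[k,2],[50,80]).round(4))
E
python3 s.py
```

```text
t 15.4 pos [ 0.5127 -0.0453  0.0288] w 0.0264 F [ 0.1 -0.6 -1. ] dist [ 0.0116  0.0005 -0.0033] rot deg [-0.19 -0.04 -0.02] per row 0.04
[0.005, -0.019, -0.003] [-0.0004, -0.0001, -0.0]
[0.005, -0.019, -0.003] [-0.0004, -0.0001, -0.0]
[0.005, -0.019, -0.003] [-0.0004, -0.0001, -0.0]
[0.005, -0.019, -0.003] [-0.0004, -0.0001, -0.0]
[0.005, -0.019, -0.003] [-0.0004, -0.0001, -0.0]
side 1011 x range [-0.189  0.01 ]
-0.19 56 y [-0.0137  0.0124] z [0.033 0.035]
-0.17 117 y [-0.0148  0.0125] z [0.0331 0.0343]
-0.15 116 y [-0.015   0.0132] z [0.033  0.0343]
-0.13 118 y [-0.0143  0.014 ] z [0.0332 0.0345]
-0.11 40 y [-0.0128  0.0288] z [0.0328 0.0345]
-0.07 72 y [-0.0125  0.0108] z [0.033  0.0341]
-0.05 112 y [-0.0133  0.024 ] z [0.033  0.0342]
-0.03 153 y [-0.0186  0.0234] z [0.0376 0.0398]
-0.01 144 y [-0.0184  0.0197] z [0.0388 0.0401]
0.01 67 y [-0.018   0.0265] z [0.0387 0.0404]
top 258 x range [-0.1867 -0.1276]
-0.17 99 y [-0.0127  0.0134] z [0.0358 0.0385]
-0.15 98 y [-0.0121  0.0135] z [0.0361 0.0387]
-0.13 48 y [-0.012  0.014] z [0.0365 0.0381]
```

Emit:
{"method": "arm_command", "body": {
  "series": [
    {"dp":[0.03,0,0],"angular":[0,0,0],"gripper":20},
    {"dp":[0,-0.03,0],"angular":[0,0,0],"gripper":20},
    {"dp":[0,-0.03,0],"angular":[0,0,0],"gripper":20},
    {"dp":[0,-0.03,0],"angular":[0,0,0],"gripper":20},
    {"dp":[0,-0.02,0],"angular":[0,0,0],"gripper":20},
    {"dp":[0,-0.02,0],"angular":[0,0,0],"gripper":20},
    {"dp":[0,-0.02,0],"angular":[0,0,0],"gripper":20},
    {"dp":[0,0,0],"angular":[0,0,0],"gripper":20}
  ]
}}

```text
clock: 16.5
position: [0.5261, -0.0426, 0.0247]
ee_rot: [0.45, -0.541, 0.455, 0.546]
contact_force: [0.1, -0.9, -0.3]
width: 0.026
```

```bash
python3 s.py
```

```text
t 16.5 pos [ 0.5261 -0.0426  0.0247] w 0.026 F [ 0.1 -0.9 -0.3] dist [-0.0018 -0.0022  0.0008] rot deg [-0.17  0.02 -0.64] per row 0.13
[-0.001, 0.004, -0.003] [-0.0004, 0.0, -0.0014]
[-0.001, 0.004, -0.003] [-0.0004, 0.0, -0.0014]
[-0.001, 0.004, -0.003] [-0.0004, 0.0, -0.0014]
[-0.001, 0.004, -0.003] [-0.0004, 0.0, -0.0014]
[-0.001, 0.004, -0.003] [-0.0004, 0.0, -0.0014]
side 984 x range [-0.1752  0.0239]
-0.17 95 y [-0.0149  0.013 ] z [0.0289 0.0303]
-0.15 114 y [-0.0137  0.0142] z [0.0285 0.0301]
-0.13 114 y [-0.0139  0.0134] z [0.0289 0.0304]
-0.11 110 y [-0.0134  0.0235] z [0.0289 0.0304]
-0.07 26 y [-0.0146 -0.0058] z [0.0281 0.0297]
-0.05 80 y [-0.0138  0.0135] z [0.0289 0.0308]
-0.03 112 y [-0.0129  0.0202] z [0.0291 0.0306]
-0.01 153 y [-0.0189  0.0193] z [0.0348 0.0362]
0.01 141 y [-0.0186  0.0243] z [0.0351 0.0364]
0.03 32 y [-0.017   0.0353] z [0.0347 0.036 ]
top 213 x range [-0.1602 -0.1116]
-0.15 81 y [-0.0126  0.0134] z [0.0312 0.034 ]
-0.13 99 y [-0.0122  0.0131] z [0.0313 0.0334]
-0.11 32 y [-0.013   0.0132] z [0.0305 0.0319]
```

Emit:
{"method": "arm_command", "body": {
  "series": [
    {"dp":[0,-0.03,0],"angular":[0,0,0],"gripper":20},
    {"dp":[0,-0.03,0],"angular":[0,0,0],"gripper":20},
    {"dp":[0,0,0],"angular":[0,0,0],"gripper":20},
    {"dp":[0,0,0],"angular":[0,0,0],"gripper":20},
    {"dp":[0,0,0],"angular":[0,0,0],"gripper":20},
    {"dp":[0,0,0],"angular":[0,0,0],"gripper":20},
    {"dp":[0,0,0],"angular":[0,0,0],"gripper":20},
    {"dp":[0,0,0],"angular":[0,0,0],"gripper":20}
  ]
}}

```text
clock: 17.6
position: [0.5261, -0.0426, 0.0247]
ee_rot: [0.445, -0.538, 0.459, 0.55]
contact_force: [-3.1, -1.5, 1.3]
width: 0.0259
```

The position stalled with about 3.5 N of pushback, so the pad end is home against the stop. Releasing.

Emit:
{"method": "arm_command", "body": {
  "series": [
    {"dp":[0,0,0],"angular":[0,0,0],"gripper":40},
    {"dp":[0,0,0],"angular":[0,0,0],"gripper":50},
    {"dp":[0,0,0],"angular":[0,0,0],"gripper":50},
    {"dp":[0,0,0],"angular":[0,0,0],"gripper":50},
    {"dp":[-0.1,0,0],"angular":[0,0,0],"gripper":50},
    {"dp":[-0.3,0,0],"angular":[0,0,0],"gripper":50},
    {"dp":[-0.4,0,0],"angular":[0,0,0],"gripper":50},
    {"dp":[-0.4,0.05,0],"angular":[0,0,0],"gripper":50}
  ]
}}

```text
clock: 18.6
position: [0.5243, -0.0421, 0.1714]
ee_rot: [0.445, -0.537, 0.459, 0.551]
contact_force: [0.6, -0.4, -1.1]
width: 0.0502
```

```bash
python3 s.py; python3 -c "
from h import *
go(*press(-.004,0)[:2],.21,100.6,8)"
```

```text
t 18.6 pos [ 0.5243 -0.0421  0.1714] w 0.0502 F [ 0.6 -0.4 -1.1] dist [ 0.     -0.0027 -0.1459] rot deg [-0.03  0.18 -1.58] per row 0.32
[0.243, -0.006, -0.005] [-0.0001, 0.0004, -0.0035]
[0.243, -0.005, -0.005] [-0.0001, 0.0004, -0.0035]
[0.243, -0.003, -0.005] [-0.0001, 0.0004, -0.0035]
[0.243, -0.002, -0.005] [-0.0001, 0.0004, -0.0035]
[0.243, -0.001, -0.005] [-0.0001, 0.0004, -0.0035]
side 1224 x range [-0.1755  0.024 ]
-0.17 95 y [-0.0143  0.0123] z [0.0287 0.0302]
-0.15 116 y [-0.0144  0.0138] z [0.0283 0.0298]
-0.13 116 y [-0.0145  0.0154] z [0.0286 0.0302]
-0.11 122 y [-0.0132  0.0246] z [0.0291 0.0302]
-0.09 117 y [-0.0136  0.0245] z [0.0286 0.0299]
-0.07 111 y [-0.0138  0.0155] z [0.0289 0.0305]
-0.05 109 y [-0.0132  0.0157] z [0.0289 0.0303]
-0.03 113 y [-0.0133  0.0216] z [0.029  0.0305]
-0.01 154 y [-0.019  0.02 ] z [0.035  0.0364]
0.01 146 y [-0.0191  0.022 ] z [0.035  0.0362]
0.03 25 y [-0.0149  0.0368] z [0.0346 0.0356]
top 455 x range [-0.1773 -0.0825]
-0.17 90 y [-0.0129  0.0135] z [0.0304 0.0326]
-0.15 103 y [-0.0123  0.0138] z [0.0309 0.0344]
-0.13 95 y [-0.0129  0.0137] z [0.0312 0.0331]
-0.11 104 y [-0.014   0.0137] z [0.0309 0.0338]
-0.09 63 y [-0.0123  0.014 ] z [0.0304 0.033 ]
t 18.7 pos [ 0.5275 -0.0429  0.1757] w 0.0498 F [ 1.5 -0.6  0.9] dist [0.0843 0.0145 0.0343] rot deg [-0.03 -0.08 -0.97] per row 0.12
[-0.037, -0.088, -0.001] [-0.0, -0.0001, -0.0014]
[-0.037, -0.089, -0.001] [-0.0, -0.0001, -0.0014]
[-0.037, -0.089, -0.001] [-0.0, -0.0001, -0.0014]
[-0.037, -0.089, -0.001] [-0.0, -0.0001, -0.0014]
[-0.036, -0.089, -0.001] [-0.0, -0.0001, -0.0014]
[-0.036, -0.089, -0.001] [-0.0, -0.0001, -0.0014]
[-0.036, -0.089, -0.001] [-0.0, -0.0001, -0.0014]
[-0.036, -0.089, -0.001] [-0.0, -0.0001, -0.0014]
```

The stick lies straight with y centred within 1 mm, pad top at about 35–36 mm, and its end at the stop. Moving above the paddle with closed fingers.

Emit:
{"method": "arm_command", "body": {
  "series": [
    {"dp":[-0.2,0,0],"angular":[0,0,-0.005],"gripper":0},
    {"dp":[-0.15,-0.05,0],"angular":[0,0,-0.004],"gripper":0},
    {"dp":[0,-0.15,0],"angular":[0,0,-0.003],"gripper":0},
    {"dp":[0,-0.15,0],"angular":[0,0,0],"gripper":0},
    {"dp":[0,-0.15,0],"angular":[0,0,0],"gripper":0},
    {"dp":[0,-0.15,0],"angular":[0,0,0],"gripper":0},
    {"dp":[0,-0.1,0],"angular":[0,0,0],"gripper":0},
    {"dp":[0,0,0],"angular":[0,0,0],"gripper":0}
  ]
}}

```text
clock: 19.7
position: [0.6203, -0.0242, 0.2147]
ee_rot: [0.452, -0.544, 0.452, 0.544]
contact_force: [-0.2, -0.2, -0.7]
width: -0.0001
```

```bash
python3 -c "
from h import *
go(*press(.007,0)[:2],.18,100.6,2)
im=get_image('side');cv2.imwrite('pics/side4.png',cv2.resize(im['image'][170:350,260:450],None,fx=3,fy=3))
"
```

```text
t 19.7 pos [ 0.6203 -0.0242  0.2147] w -0.0001 F [-0.2 -0.2 -0.7] dist [ 0.0022 -0.0022 -0.0347] rot deg [-0.03  0.04 -0.03] per row 0.03
[0.145, -0.008, -0.011] [-0.0002, 0.0002, -0.0002]
[0.145, -0.008, -0.011] [-0.0002, 0.0002, -0.0002]
```

View pics/side4.png

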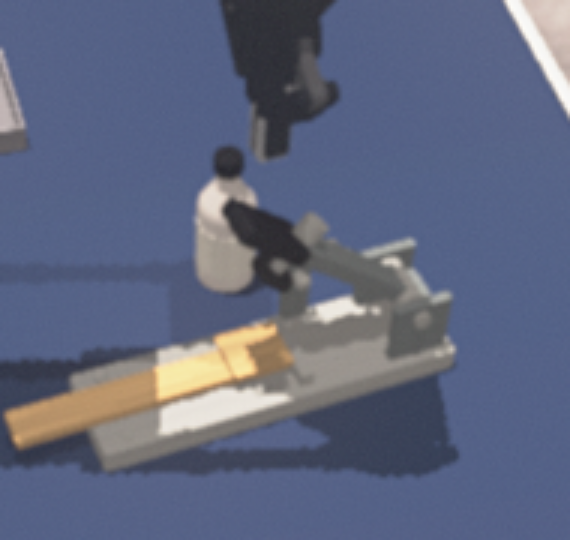

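The stick sits on the bed with its padded end at crop (285,350) under the foot. The closed fingertips at (270,150) are right above the paddle at (250,220). Pushing down along the lever's arc.

Emit:
{"method": "arm_command", "body": {
  "series": [
    {"dp":[0.2,-0.008,-0.02],"angular":[0,0,0],"gripper":0},
    {"dp":[0.18,-0.008,-0.01],"angular":[0,0,0],"gripper":0},
    {"dp":[0.1,0.05,0],"angular":[0,0,0],"gripper":0},
    {"dp":[0.11,0.085,0],"angular":[0,0,0],"gripper":0},
    {"dp":[0.12,0.085,0],"angular":[0,0,0],"gripper":0},
    {"dp":[0.12,0.075,0],"angular":[0,0,0],"gripper":0},
    {"dp":[0.12,0.06,0],"angular":[0,0,0],"gripper":0},
    {"dp":[0.1,0.03,0],"angular":[0,0,0],"gripper":0}
  ]
}}

```text
clock: 20.75
position: [0.5766, -0.0368, 0.0908]
ee_rot: [-0.455, 0.547, -0.45, -0.54]
contact_force: [-0.3, 0.8, 9.5]
width: 0.0002
```

```bash
python3 -c "
from h import *
go(*press(-.045,0)[:2],.064,100.6,4)
s,r=st();d=s['position'][:2]-np.array([.6157,-.0277]);a=np.radians(10.6);print(d@[np.cos(a),np.sin(a)],d@[-np.sin(a),np.cos(a)])
"
```

```text
t 20.75 pos [ 0.5766 -0.0368  0.0908] w 0.0002 F [-0.3  0.8  9.5] dist [-0.0052  0.0008 -0.0268] rot deg [-0.12 -0.17  0.69] per row 0.18
[0.056, 0.011, 0.004] [-0.0003, -0.0005, 0.0019]
[0.056, 0.011, 0.004] [-0.0003, -0.0005, 0.0019]
[0.056, 0.011, 0.004] [-0.0003, -0.0005, 0.0019]
[0.056, 0.01, 0.004] [-0.0003, -0.0005, 0.0019]
-0.040069603611765356 -0.0017873304016485742
```

Emit:
{"method": "arm_command", "body": {
  "series": [
    {"dp":[0.08,0.01,0],"angular":[0,0,0.002],"gripper":0},
    {"dp":[0.07,0.01,0],"angular":[0,0,0.002],"gripper":0},
    {"dp":[0.06,0.005,0],"angular":[0,0,0],"gripper":0},
    {"dp":[0.06,0,0],"angular":[0,0,0],"gripper":0},
    {"dp":[0.05,0,0],"angular":[0,0,0],"gripper":0},
    {"dp":[0.05,0,0],"angular":[0,0,0],"gripper":0},
    {"dp":[0.03,0,0],"angular":[0,0,0],"gripper":0},
    {"dp":[0.03,0,0],"angular":[0,0,0],"gripper":0}
  ]
}}

```text
clock: 21.75
position: [0.5732, -0.0375, 0.0632]
ee_rot: [-0.455, 0.549, -0.449, -0.538]
contact_force: [-5.7, 1.2, 21.6]
width: -0.0001
```

The lever is at its end stop, with the tip at 63 mm and the force up to 22 N. Lifting off.

Emit:
{"method": "arm_command", "body": {
  "series": [
    {"dp":[-0.03,0,0],"angular":[0,0,0],"gripper":0},
    {"dp":[-0.05,0,0],"angular":[0,0,0],"gripper":0},
    {"dp":[-0.2,0,0],"angular":[0,0,0],"gripper":0},
    {"dp":[-0.4,0,0],"angular":[0,0,0],"gripper":0},
    {"dp":[-0.4,0.2,0],"angular":[0,0,0],"gripper":0},
    {"dp":[-0.1,0.4,0.1],"angular":[0,0,0],"gripper":0},
    {"dp":[0,0.4,0.2],"angular":[0,0,0],"gripper":0},
    {"dp":[0,0,0],"angular":[0,0,0],"gripper":0}
  ]
}}

```text
clock: 22.75
position: [0.4416, -0.0237, 0.2039]
ee_rot: [-0.453, 0.547, -0.451, -0.54]
contact_force: [0.2, 0.7, -0.1]
width: 0.0002
```

```bash
python3 s.py; python3 -c "
from h import *
im=get_image('side');cv2.imwrite('pics/side5.png',cv2.resize(im['image'][150:350,180:440],None,fx=3,fy=3))
W=cloud(im);b=im['image'].astype(int);a=np.radians(10.6)
d=W[...,:2]-[.6157,-.0277];X=d@[np.cos(a),np.sin(a)];Y=d@[-np.sin(a),np.cos(a)]
for x in (-.055,-.04,-.02,.0,.03,.06):
    m=(abs(X-x)<.008)&(abs(Y)<.012)&(W[...,2]<.2); print(x,m.sum(),np.nanpercentile(W[m][:,2],[50,90]).round(4))
m=(W[...,2]>.048)&(W[...,2]<.07)&(np.hypot(W[...,0]-.44,W[...,1]-.308)<.035);p=W[m];print('spool',p.mean(0).round(4))
"
```

```text
t 22.75 pos [ 0.4416 -0.0237  0.2039] w 0.0002 F [ 0.2  0.7 -0.1] dist [ 0.0827 -0.0211 -0.1784] rot deg [-0.07 -0.35  0.46] per row 0.12
[0.299, -0.127, -0.058] [-0.0002, -0.0008, 0.001]
[0.298, -0.127, -0.058] [-0.0002, -0.0008, 0.001]
[0.298, -0.128, -0.059] [-0.0002, -0.0008, 0.001]
[0.298, -0.128, -0.059] [-0.0002, -0.0008, 0.001]
[0.298, -0.128, -0.06] [-0.0002, -0.0008, 0.001]
side 912 x range [-0.1756  0.023 ]
-0.17 93 y [-0.0148  0.0126] z [0.0289 0.0301]
-0.15 117 y [-0.0143  0.0133] z [0.029  0.0304]
-0.13 113 y [-0.0135  0.0146] z [0.0286 0.0296]
-0.11 115 y [-0.014   0.0157] z [0.0287 0.0303]
-0.09 116 y [-0.0131  0.0232] z [0.0286 0.0302]
-0.07 112 y [-0.014  0.015] z [0.0289 0.0303]
-0.05 88 y [-0.0142  0.0237] z [0.0286 0.0301]
-0.03 57 y [-0.0133  0.0014] z [0.0288 0.0303]
-0.01 50 y [-0.0204 -0.004 ] z [0.0345 0.0364]
0.01 37 y [-0.0188 -0.0061] z [0.0351 0.0363]
top 77 x range [-0.0564  0.0211]
-0.01 25 y [0.0159 0.0212] z [0.0403 0.0599]
0.01 42 y [-0.0197  0.0214] z [0.0373 0.0404]
-0.055 129 [0.0309 0.0648]
-0.04 122 [0.0625 0.0654]
-0.02 117 [0.0626 0.0657]
0.0 139 [0.0722 0.0874]
0.03 106 [0.0628 0.0651]
0.06 137 [0.0589 0.0649]
spool [nan nan nan]<string>:8: RuntimeWarning: Mean of empty slice.
  ret = um.true_divide(
```

View pics/side5.png

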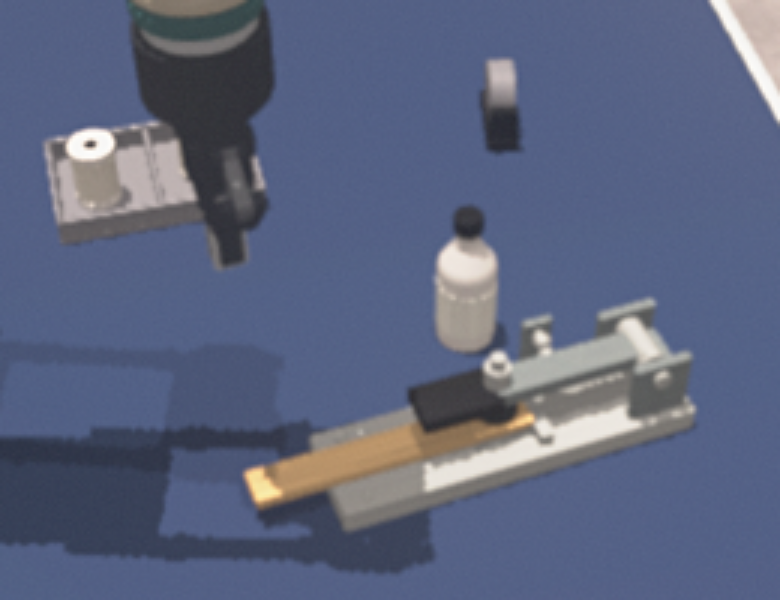

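The lever stays level, with the paddle at crop (450,400) and its top at about 65 mm all along. The foot is on the pad, the stick is straight, and the bottle, tape and second spool are in place. The gripper hides the placed spool here, so I'll check it from the top camera before handing in.

```bash
python3 -c "
from h import *
im=get_image('top');W=cloud(im)
m=(W[...,2]>.045)&(W[...,2]<.075)&(np.hypot(W[...,0]-.44,W[...,1]-.308)<.035);p=W[m];print('spool',m.sum(),p.mean(0).round(4),np.ptp(p,axis=0).round(4))
np.savez('top1.npz',W=W,im=im['image'])"; python3 m1.py | egrep 'plain|glue|tape|tray'
```

```text
spool 231 [0.4387 0.3075 0.0591] [0.037  0.0394 0.0256]
tray 2920 c [397.9 303.1] size [171.5 117.6] long dir deg 4.5 z med [ 1.1  6.4 25.8]
plain 947 c [ 695.4 -358.1] size [ 33.3 205.1] long dir deg -3.7 z med [ 3.8 10.8 16.3]
glue 314 c [617.   82.1] size [41.7 39.7] long dir deg 0.8 z med [ 42.   82.4 123.1]
tape 309 c [697.  323.3] size [69.4 24.1] long dir deg 81.8 z med [33.4 50.  61.9]
  return np.nanmean(a, axis, out=out, keepdims=keepdims)
```

```bash
python3 -c "
from rig import *
print(sign_off())"
```

```text
the job is handed in; nothing more can be done
None
```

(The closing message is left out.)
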